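# Set the crosscut board for a long cut

### The arm

A 6-joint arm with a two-finger parallel gripper is mounted at the origin on the work surface. World frame = base frame: x ahead of the robot, y to its left, z up, the work surface at z = 0. Lengths are in m, angles in rad, forces in N, time in s.
With the tool pointing down it reaches from about 0.325 to 0.925 m from the base axis. Payload 3.1 kg.
Tool frame: the origin (TCP) lies at the very end of the fingers, on their centre line; the grasp point (between the pads) lies 19 mm behind it (robot.tcp_to_grasp is the distance from the TCP to the grasp point, in m); z points along the fingers, y is the line along which they close (so a half turn about z gives the same grasp; the last joint's range is limited). The gripper opens to 85 mm and grips with 20 to 120 N. Pads are 22 mm wide; open, the fingers measure 114 mm over their backs; the gripper's body (76 mm by 85 mm) begins 54 mm behind the grasp point. The pads swing forward as they close: fully open they stand 13 mm farther back than shut.
Start: joints at [1.19, 0.217, 1.613, -0, 1.311, -0.112], TCP at [0.166, 0.603, 0.231] pointing down, gripper open.
Joint ranges: [-2.75, 2.75], [-0.78, 2.1], [0.31, 2.55], [-1.13, 4.27], [0.13, 2.63], [-2.58, 2.58]. Speed limits (rad/s): [2.79, 2.79, 3.14, 3.14, 3.14, 3.14].

### API

Orientations are given as a unit quaternion [x, y, z, w].
In Python, from station import status, optics, robot gives the robot as it stands.
- The arm moves only by the tool drive_tool, never from a script. Its argument "increments" is a list that holds one entry, the list of rows, each a list of 7 numbers: the turn, a rotation vector about the tool's x, y, z in degrees, then the shift along the tool's x, y, z in m, then the opening, from 0 (shut) to 1 (fully open). In form: [[[rx, ry, rz, dx, dy, dz, claw], ...]]. A call has 1 to 12 rows; each row is the pose to reach, as a shift and turn from the pose commanded when the call began, along the tool's axes at that moment; what a row does not reach only later rows make up. A row lasts 1/10 s, in which the tool goes at most 50 mm and 8.59 degrees, less where a joint would pass 70% of its speed; a pose out of reach is approached as far as the arm can. A call with a gripper value outside its range is refused whole. The fingers move at their own pace and stop on an object; the grip force is fixed at half the most. Time passes only in rows, so rows that repeat a pose let the fingers close. It gives the time, the measured TCP pose, the force, the opening and the grip force at its end, in the units of the state.
- status.read_state(): the state, without advancing time (a new reading comes with each control period).
- optics.capture(name): name is "side" or "top" or "wrist"; returns the picture (384x512x3 uint8, blue, green, red); there is no depth.
- optics.calibration(name): a dict with "K" (3x3 intrinsics, pixels), "extrinsics" (4x4, takes a point from world to camera coordinates); the wrist camera has in their place "T_tool_cam" (4x4, takes a point from camera to tool coordinates, whose origin is the TCP and whose axes are the flange's). Camera axes: x right, y up, looking along -z (the intrinsics and any distortion apply to the point x, -y, -z); pixel columns grow to the right and rows downward; lengths in m; the calibration is good to about 2 mm. The wrist camera is an equidistant fisheye: a pixel r from the principal point sees the ray r / f radians off the axis. A picture is of the moment at which its call begins: read the wrist's pose just before it. calibration takes no time and is no camera call.
- robot.job_done(): hands the job in; it is judged then, once.
The state is a dict: "time": time; "joint_positions": joint angles; "dq": joint speeds; "joint_torque": joint torques, N m; "position": TCP position; "tcp_rot": TCP orientation; "ft_force": force on the tool from outside, world axes, zero at the start; "torque": the same for the moment, N m; "opening": opening from 0.0 (shut) to 1.0 (fully open); "grasp_force": force on a finger pad.
Only numpy, scipy, OpenCV 4.12 (cv2) and the standard library are available. Lean on these libraries where they do the work, as an engineer would, in place of code of your own. Each camera call takes 0.05 s, during which the arm holds its last target. There are 200 camera calls.

### The job

Get the crosscut board ready for sawing a long piece: tip the flip stop that is farther from the saw slot over so that it hangs down in front of the fence, then push the batten flat against the fence and along it until its end touches that stop. Push gently, with the fingers only: do not grip the batten or pick it up, leave the other stop stood back, and do not disturb the other things on the bench.

Things in the scene. Friction and masses are not known exactly. Their poses are not given: they have to be found in the camera images.
- saw_board: Crosscut board screwed to the bench: plywood base, top 18 mm above the bench, aluminium fence along its far side. Origin at bench height; x towards the fence, y along the fence towards the stops, z up. The base spans x -130 to 90, y -400 to 400 mm. The fence's flat face is the plane x = 40 mm (y -360 to 385), 30 mm thick, its top 63 mm above the bench. Place and yaw vary.
- saw_slot (a point): Foot of the 4 mm saw slot through the fence, at its face, on the base's upper side (board frame x 40, y -110, z 18 mm).
- stop_long: Carriage of the flip stop farther from the saw slot, clamped on the fence's top (84 x 34 mm, black knob 34 mm tall at y +43). Board's axes; origin on the fence's face plane and top edge (63 mm up), mid-width of its 20 mm wide steel arm. The arm turns on a pin along y at x -18, z 30 mm. Hanging, its foot fills x -40 to -6, y -10 to 10, z down to -39; the batten's end is to meet its side at y = -10.
- stop_long_arm (a joint): Turn of that stop's arm: 0 = hanging down in front of the fence; 3.4 rad = stood back, leaning away from the robot (it starts at 3.3 to 3.4). It is loose (0.12 kg): pushed towards the robot past about 2.95 rad it falls down by its own weight, sweeping up to 90 mm out in front of the fence; short of that it falls back. Under 1 N at its top is enough.
- stop_long_tip (a point): Corner at the free end of that arm, mid-width, 72 mm from the pin. Stood back, it is the arm's upper rear edge, about 154 mm above the bench and 21 mm behind the fence's face plane (the end slopes up to 163 mm towards the robot; the back runs down steeply to the carriage). Push here from behind, towards the robot, some 30 mm. Arm hanging: lower front corner of the foot.
- stop_short: Carriage of the other flip stop, the same in every way, nearer the saw slot (90 to 210 mm before the first along the fence). Its arm must stay stood back.
- stop_short_arm (a joint): Turn of the other stop's arm, as for the first; it starts stood back at 3.3 to 3.4 rad and must stay there.
- batten: Planed pine batten, 44 mm wide (x), 400 mm long (y), 32 mm high, 0.2 to 0.4 kg (1 to 6 N slide it), loose on the board's base 15 to 50 mm in front of the fence and slightly askew, its end short of the stop. Origin in the middle of its underside; y points along it towards the stops.
- batten_end (a point): Middle of the batten's end face towards the stops, 16 mm above its underside.
- batten_tail (a point): Middle of the batten's other end face, the one to push on, 16 mm above its underside. Beyond it the base is clear along the fence.
- sawn_piece: Short sawn block of the same pine, 44 x 50 mm, 32 high, lying on the board's base beyond the farther stop; leave it. Origin: middle of its underside (as for all the following).
- tape_measure: Tape measure on the board's base, near its front edge at the slot's end, 34 x 66 mm, 62 high; leave it.
- square: Small try square lying on the base near its front edge, below the stops: black stock 18 x 70 x 16 mm, steel blade 120 mm; leave it.
- tenon_saw: Tenon saw lying behind the fence, 450 mm long; leave it.
- glue: White glue bottle, 64 mm wide, 190 high, beside the board's end with the stops; leave it.
- screw_jar: Clear jar with a steel lid, 72 mm wide, 95 high, behind the board; leave it.
- mallet: Wooden mallet lying behind the board, head 85 x 130 x 60 mm (origin under it), handle 170 mm; leave it.

How it is judged:
By the outcome, as a careful person would: the job done as asked, in the order asked, and still so for the second after the job is handed in, with the robot touching nothing.
It also fails if it takes over 48 s, if anything falls off the work surface, if the arm or the gripper's body presses on something with over 40 N, if the wrist force passes 120 N, or if a joint passes its speed limit or range.

## Working session

There is one attempt and no reset: what is moved stays moved. The work goes in short steps, Python scripts to look and compute and a tool call to move; the robot and the scene stay as the last step left them, time stands still between calls to the robot, and variables do not carry over. Pictures are saved under pics/ and viewed, at most 10 in all, crops included, and the job is handed in when it is done.

Besides the shell and the picture viewer there is one more tool, called after "Emit:" as name(argument=value, ...), one argument or row to a line, values as JSON. drive_tool: Moves the arm, as the interface text tells. Its arguments: {"type":"object","properties":{"increments":{"type":"array"}},"required":["increments"]}

```bash
mkdir -p pics
python3 - <<'E'
from station import status, optics
import cv2,numpy as np
s=status.read_state(); print(s)
for n in("top","side"):
    c=optics.calibration(n); print(n,c)
    cv2.imwrite(f"pics/{n}0.png",cv2.resize(optics.capture(n),None,fx=1.5,fy=1.5,interpolation=cv2.INTER_CUBIC))
print(optics.calibration("wrist"))
E
```

```text
{'time': 0.0, 'joint_positions': array([ 1.18981223e+00,  2.17786121e-01,  1.61493834e+00,  1.84779417e-05,
        1.31129504e+00, -1.12209207e-01]), 'dq': array([-0.00118506, -0.00118049, -0.00026718, -0.00082666, -0.00031368,
        0.00045619]), 'joint_torque': array([ 7.26357011e-04, -3.96854711e+01, -3.03849435e+01, -2.47467260e-04,
        9.82133177e-03, -3.18719259e-06]), 'position': array([0.16564168, 0.60180176, 0.22994625]), 'tcp_rot': array([ 1.33985565e-01,  9.90982541e-01, -1.17453865e-03, -3.04859863e-04]), 'ft_force': array([-0.17340038,  0.0639368 , -0.25721606]), 'torque': array([-0.03629252, -0.03853125,  0.05902154]), 'grasp_force': 0.0, 'opening': 0.9976770000732567}
top {'K': array([[431.52736729,   0.        , 254.90534068],
       [  0.        , 431.52736729, 196.31862582],
       [  0.        ,   0.        ,   1.        ]]), 'extrinsics': array([[ 0.01255267, -0.99991575,  0.00330401,  0.08066766],
       [ 0.9900446 ,  0.01289188,  0.14016238, -0.59417025],
       [-0.14019317,  0.0015117 ,  0.99012302, -1.13912223],
       [ 0.        ,  0.        ,  0.  
[... 266 characters left out ...]
      [ 0.25550382,  0.42936779,  0.86623386, -0.25205721],
       [-0.45024871, -0.74003728,  0.49962078, -0.94218379],
       [ 0.        ,  0.        ,  0.        ,  1.        ]])}
{'K': array([[297.31863964,   0.        , 257.89269398],
       [  0.        , 297.31863964, 190.86672421],
       [  0.        ,   0.        ,   1.        ]]), 'T_tool_cam': array([[ 1.36214753e-04,  9.47927070e-01,  3.18487443e-01,
         8.19867718e-02],
       [ 9.99999982e-01, -1.71433382e-04,  8.25514259e-05,
        -1.31854504e-03],
       [ 1.32852111e-04,  3.18487426e-01, -9.47927076e-01,
        -1.41438188e-01],
       [ 0.00000000e+00,  0.00000000e+00,  0.00000000e+00,
         1.00000000e+00]])}
```

View pics/top0.png

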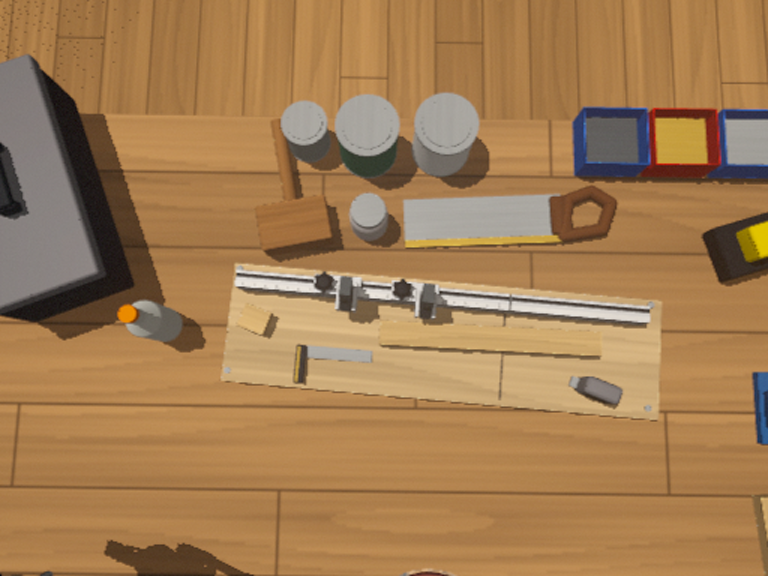

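View pics/side0.png

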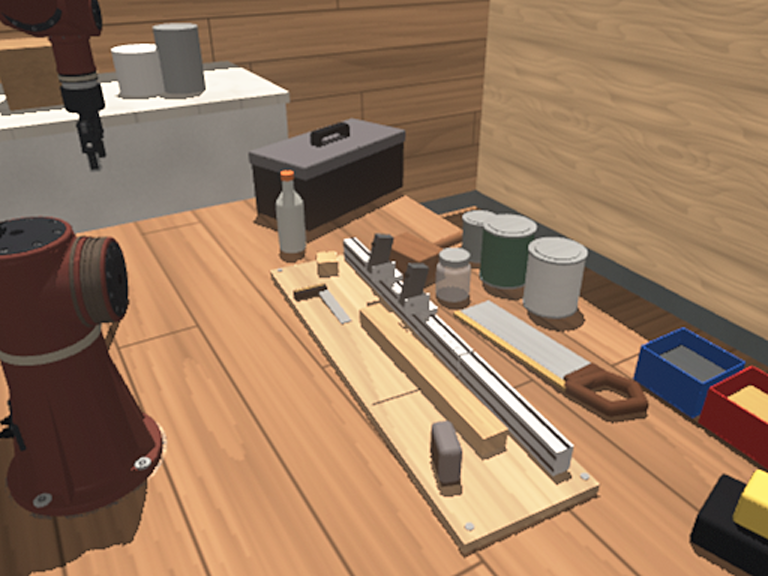

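The top view (1.5x scale) shows the base corners at about (221,381), (659,420) and (661,301). The long stop is at (345,290) and the short stop at (427,298). The batten runs from (380,333) to (601,347), the tape is at (597,390) and the square at (330,360). The side view agrees.

```bash
cat > h.py <<'E'
from station import status, optics
import numpy as np, cv2
from scipy.optimize import least_squares
from scipy.spatial.transform import Rotation as R
def ray(n,px):
    c=optics.calibration(n);K=c["K"];E=c["extrinsics"]
    d=np.array([(px[0]-K[0,2])/K[0,0],-(px[1]-K[1,2])/K[1,1],-1])
    return -E[:3,:3].T@E[:3,3], E[:3,:3].T@d
def w(n,px,z):
    o,d=ray(n,px); return o+d*(z-o[2])/d[2]
def proj(n,P):
    c=optics.calibration(n);K=c["K"];E=c["extrinsics"]
    q=(E[:3,:3]@np.atleast_2d(P).T).T+E[:3,3]
    return np.c_[K[0,0]*q[:,0]/-q[:,2]+K[0,2], K[1,1]*-q[:,1]/-q[:,2]+K[1,2]]
E
python3 - <<'E'
from h import *
obs=[("top",(221,381),(-130,400,18)),("top",(659,420),(-130,-400,18)),("top",(661,301),(90,-400,18)),
("top",(236,265),(70,385,63)),("top",(651,309),(70,-360,63)),
("side",(465,550),(-130,-400,18)),("side",(597,487),(90,-400,18)),("side",(271,270),(-130,400,18)),("side",(570,447),(70,-360,63)),("side",(553,449),(40,-360,63))]
def P(p,b):
    c,s=np.cos(p[2]),np.sin(p[2]);b=np.array(b)/1e3
    return np.array([p[0]+c*b[0]-s*b[1],p[1]+s*b[0]+c*b[1],b[2]])
f=lambda p:np.concatenate([proj(n,P(p,b))[0]-np.array(px)/1.5 for n,px,b in obs])
r=least_squares(f,[.55,0,-.1],loss='soft_l1');p=r.x;print(p,r.fun.reshape(-1,2).round(1))
def B(q): 
    c,s=np.cos(p[2]),np.sin(p[2]);d=q[:2]-p[:2];return np.round(1e3*np.array([c*d[0]+s*d[1],-s*d[0]+c*d[1]]),1)
for n,px,z in [("top",(379,346),.05),("top",(380,322),.05),("top",(601,357),.05),("top",(602,334),.05)]:
    q=w(n,np.array(px)/1.5,z);print("batten",q.round(3),B(q))
for nm,px,z in [("longtop",(347,276),.16),("shorttop",(429,284),.16),("long knob",(323,281),.11),("short knob",(402,288),.11)]:
    q=w("top",np.array(px)/1.5,z);print(nm,q.round(3),B(q))
top=optics.capture("top");cv2.imwrite("pics/t1.png",cv2.resize(top[165:255,140:300],None,fx=5,fy=5,interpolation=cv2.INTER_CUBIC))
E
```

```text
[ 0.53277979 -0.02671836 -0.08194492] [[-0.6 -1.1]
 [-0.6  0.9]
 [ 0.8  0.4]
 [ 0.4  2.3]
 [-0.4 -1.1]
 [-2.7 -2.5]
 [ 0.6 -0.7]
 [-1.   0.1]
 [ 1.2  0.3]
 [ 1.   3.7]]
batten [0.499 0.093 0.05 ] [-43.8 116.6]
batten [0.542 0.092 0.05 ] [ -0.7 118.9]
batten [ 0.484 -0.304  0.05 ] [ -25.8 -280.6]
batten [ 0.525 -0.307  0.05 ] [  15.5 -280.4]
longtop [0.606 0.147 0.16 ] [ 59.1 179.2]
shorttop [0.595 0.012 0.16 ] [58.6 43.6]
long knob [0.606 0.191 0.11 ] [ 54.7 222.8]
short knob [0.595 0.055 0.11 ] [55.5 86.3]
```

View pics/t1.png

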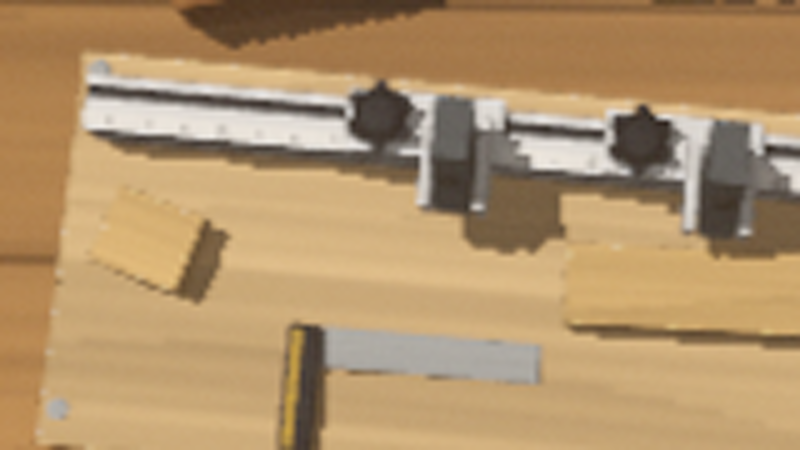

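The crop shows the long stop's arm with its rear edge at about (455,97). The fence's left end corners are at (88,78) and (85,130), and the base's far-left corner is at (84,55). The batten's end corners are at (565,245) and (567,326).

```bash
cat > fit.py <<'E'
from h import *
C=lambda x,y:(140+x/5-.1,165+y/5-.1)
H=lambda x,y:(x/1.5,y/1.5)
obs=[("top",C(38,443),(-130,400,18)),("top",H(659,420),(-130,-400,18)),("top",H(661,301),(90,-400,18)),("top",C(84,55),(90,400,18)),
("top",C(88,78),(70,385,63)),("top",C(85,130),(40,385,63)),("top",H(651,309),(70,-360,63)),
("side",H(465,546),(-130,-400,18)),("side",H(597,485),(90,-400,18)),("side",H(271,270),(-130,400,18)),("side",H(570,447),(70,-360,63)),("side",H(553,454),(40,-360,63))]
def P(p,b):
    c,s=np.cos(p[2]),np.sin(p[2]);b=np.array(b)/1e3
    return np.array([p[0]+c*b[0]-s*b[1],p[1]+s*b[0]+c*b[1],b[2]])
f=lambda p:np.concatenate([proj(n,P(p,b))[0]-np.array(px) for n,px,b in obs])
r=least_squares(f,[.55,0,-.1],loss='soft_l1');p=r.x
def B(q): 
    c,s=np.cos(p[2]),np.sin(p[2]);d=np.array(q[:2])-p[:2];return np.round(1e3*np.array([c*d[0]+s*d[1],-s*d[0]+c*d[1]]),1)
E
python3 - <<'E'
from fit import *
print(p,r.fun.reshape(-1,2).round(1).tolist())
for nm,n,px,z in [("bat","top",C(567,326),.05),("bat","top",C(565,245),.05),("bat","top",H(601,357),.05),("bat","top",H(602,334),.05),
 ("tip","top",C(455,97),.154),("shorttip","top",C(735,122),.154),("carr L","top",C(418,206),.063),("carr R","top",C(486,210),.063),
 ("tape","top",H(597,390),.05),("square far end","top",C(540,345),.02),("jar","top",H(369,205),.095),("mallet near","top",H(262,253),.06),("mallet nr","top",H(333,236),.06),("saw blade end","top",H(405,247),.02)]:
    q=w(n,px,z);print(nm,q.round(3),B(q))
s=status.read_state();print(s['position'],R.from_quat(s['tcp_rot']).as_matrix().round(3))
E
```

```text
[ 0.5315863  -0.02654371 -0.07764583] [[-0.8, 0.5], [-0.4, 0.8], [0.7, 0.2], [-0.2, -0.6], [-0.1, -0.5], [-0.8, 0.0], [-0.6, -1.2], [-2.3, 0.2], [0.6, 0.4], [-1.8, 0.4], [1.2, 0.1], [1.0, 0.2]]
bat [0.5   0.091 0.05 ] [-40.5 115.2]
bat [0.544 0.093 0.05 ] [  3.  120.2]
bat [ 0.484 -0.304  0.05 ] [ -25.8 -280.6]
bat [ 0.525 -0.307  0.05 ] [  15.5 -280.6]
tip [0.607 0.148 0.154] [ 61.2 180.2]
shorttip [0.596 0.009 0.154] [61.2 40.7]
carr L [0.563 0.172 0.063] [ 15.5 200.4]
carr R [0.561 0.136 0.063] [ 16.6 163.9]
tape [ 0.426 -0.295  0.05 ] [ -84.9 -276. ]
square far end [0.491 0.106 0.02 ] [-50.3 129.2]
jar [0.746 0.114 0.095] [202.6 156.8]
mallet near [0.664 0.307 0.06 ] [105.7 343. ]
mallet nr [0.697 0.179 0.06 ] [148.7 218.1]
saw blade end [0.687 0.047 0.02 ] [149.   85.2]
[0.1657182  0.60194476 0.2302437 ] [[-0.964  0.266 -0.001]
 [ 0.266  0.964 -0.002]
 [ 0.    -0.002 -1.   ]]
```

```bash
cat >> fit.py <<'E'
def go(bx,by,z):
    s=status.read_state();M=R.from_quat(s['tcp_rot']).as_matrix();pos=s['position']
    t=P(p,(bx,by,z))
    yb=np.array([-np.sin(p[2]),np.cos(p[2]),0]);zt=np.array([0,0,-1.]);G=np.c_[np.cross(yb,zt),yb,zt]
    print("t",s['time'],"now B",B(pos),pos.round(3),"F",s['ft_force'].round(1),"rot",np.degrees(R.from_matrix(M.T@G).as_rotvec()).round(1),"shift",(M.T@(t-pos)).round(4))
E
python3 -c "
from fit import *
go(97,180,260)"
```

```text
t 0.15 now B [-413.5  598.2] [0.166 0.602 0.23 ] F [-0.1  0.7  0.9] rot [ -0.1  -0.  -11. ] shift [-0.5807 -0.3137 -0.0293]
```

Emit:
drive_tool(
  increments=[
    [[0,0,-4,-0.02,-0.01,-0.03,0],[0,0,-8,-0.06,-0.03,-0.03,0],[0,0,-11,-0.1,-0.055,-0.03,0],[0,0,-11,-0.145,-0.08,-0.03,0],[0,0,-11,-0.19,-0.1,-0.03,0],[0,0,-11,-0.23,-0.125,-0.03,0],[0,0,-11,-0.275,-0.15,-0.03,0],[0,0,-11,-0.32,-0.17,-0.03,0],[0,0,-11,-0.36,-0.195,-0.03,0],[0,0,-11,-0.4,-0.215,-0.03,0],[0,0,-11,-0.43,-0.23,-0.03,0],[0,0,-11,-0.44,-0.24,-0.03,0]],
  ],
)

```text
time: 1.35
position: [0.5284, 0.2519, 0.2608]
tcp_rot: [0.04, 0.999, -0.0, 0.0]
ft_force: [0.4, 0.3, 0.3]
opening: 0.001
grasp_force: 0.0
```

```bash
python3 -c "
from fit import *
go(97,180,260)"
```

```text
t 1.35 now B [-24.8 277.4] [0.528 0.252 0.261] F [0.4 0.3 0.3] rot [-0.   0.  -0.1] shift [-0.122  -0.0971  0.0009]
```

Emit:
drive_tool(
  increments=[
    [[0,0,0,-0.03,-0.024,0,0],[0,0,0,-0.07,-0.055,0,0],[0,0,0,-0.105,-0.085,0,0],[0,0,0,-0.122,-0.097,0,0],[0,0,0,-0.122,-0.097,0,0],[0,0,0,-0.122,-0.097,0.03,0],[0,0,0,-0.122,-0.097,0.05,0],[0,0,0,-0.122,-0.097,0.05,0]],
  ],
)

```text
time: 2.15
position: [0.6365, 0.1494, 0.2067]
tcp_rot: [0.038, 0.999, -0.0, -0.005]
ft_force: [-0.8, 0.0, -0.6]
opening: -0.001
grasp_force: 0.0
```

```bash
python3 -c "
from fit import *
go(97,180,140)
a=optics.capture('wrist');b=optics.capture('side')
cv2.imwrite('pics/w2.png',np.hstack([cv2.resize(a,(480,360)),cv2.resize(b[120:260,200:320],(309,360))]))"
```

```text
t 2.15 now B [ 90.9 183.5] [0.636 0.149 0.207] F [-0.8  0.  -0.6] rot [-0.1 -0.5  0.1] shift [-0.0067 -0.0035  0.0666]
```

View pics/w2.png

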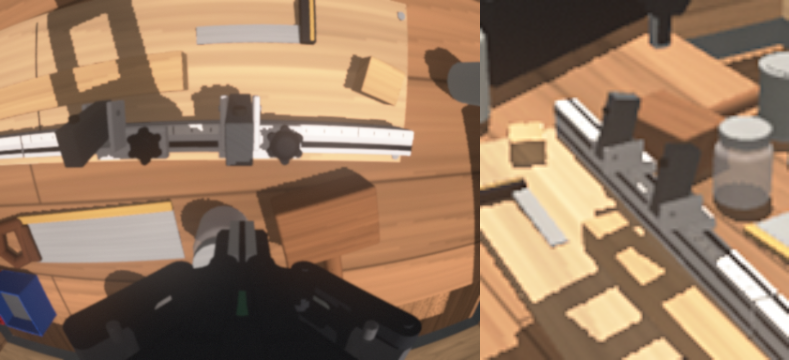

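The wrist view shows the shut fingers at about (240,240), in line with the farther stop's arm at (239,130) and clear behind it. The jar and mallet are well below. Now I go down behind the arm and push it towards the robot.

Emit:
drive_tool(
  increments=[
    [[0,0,0,0,-0.001,0.02,0],[0,0,0,0,-0.001,0.045,0],[0,0,0,0,-0.001,0.068,0],[0,0,0,0,-0.001,0.068,0],[0,0,0,0.005,-0.001,0.068,0],[0,0,0,0.012,-0.001,0.068,0],[0,0,0,0.018,-0.001,0.068,0],[0,0,0,0.024,-0.001,0.068,0],[0,0,0,0.03,-0.001,0.068,0],[0,0,0,0.035,-0.001,0.068,0],[0,0,0,0.04,-0.001,0.068,0],[0,0,0,0.045,-0.001,0.068,0]],
  ],
)

```text
time: 3.45
position: [0.5951, 0.1507, 0.1432]
tcp_rot: [0.038, 0.999, -0.0, -0.0]
ft_force: [0.6, 1.2, -0.6]
opening: -0.0
grasp_force: 0.0
```

```bash
python3 -c "
from fit import *
go(40,180,140)"
```

```text
t 3.45 now B [ 49.6 181.7] [0.595 0.151 0.143] F [ 0.6  1.2 -0.6] rot [-0. -0.  0.] shift [ 0.0096 -0.0017  0.0032]
```

Emit:
drive_tool(
  increments=[
    [[0,0,0,0.006,0,0,0],[0,0,0,0.012,0,0,0],[0,0,0,0.018,0,0,0],[0,0,0,0.022,0,0,0],[0,0,0,0.022,0,0,0],[0,0,0,0.022,0,0,0],[0,0,0,0.022,0,-0.04,0],[0,0,0,0.022,0,-0.08,0],[0,0,0,0.04,0,-0.08,0],[0,0,0,0.04,0,-0.08,0]],
  ],
)

```text
time: 4.45
position: [0.556, 0.1541, 0.2253]
tcp_rot: [0.038, 0.999, 0.0, 0.001]
ft_force: [0.6, -0.1, -1.4]
opening: 0.002
grasp_force: 0.0
```

```bash
python3 -c "
from fit import *
go(-70,-60,120)
a=optics.capture('wrist');b=optics.capture('side')
cv2.imwrite('pics/w3.png',np.hstack([cv2.resize(a,(480,360)),cv2.resize(b[120:260,200:320],(309,360))]))"
```

```text
t 4.45 now B [ 10.3 182. ] [0.556 0.154 0.225] F [ 0.6 -0.1 -1.4] rot [0.  0.2 0.1] shift [ 0.0809 -0.242   0.1048]
```

View pics/w3.png

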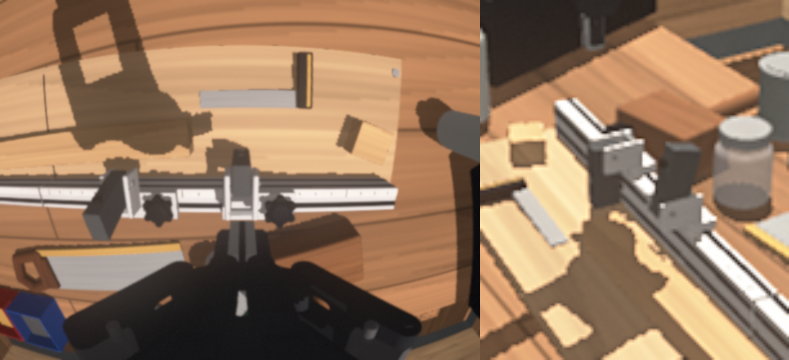

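The farther arm now hangs in front of the fence at (240,165), and the nearer one still stands back. Next I go in front of the batten.

Emit:
drive_tool(
  increments=[
    [[0,0,0,0.01,-0.03,0,0],[0,0,0,0.03,-0.075,0,0],[0,0,0,0.05,-0.12,0,0],[0,0,0,0.065,-0.165,0,0],[0,0,0,0.075,-0.21,0,0],[0,0,0,0.081,-0.242,0,0],[0,0,0,0.081,-0.242,0.02,0],[0,0,0,0.081,-0.242,0.06,0],[0,0,0,0.081,-0.242,0.1,0],[0,0,0,0.081,-0.242,0.105,0],[0,0,0,0.081,-0.242,0.105,0]],
  ],
)

```text
time: 5.65
position: [0.4548, -0.0809, 0.1163]
tcp_rot: [0.038, 0.999, 0.001, -0.003]
ft_force: [1.3, -0.2, 0.9]
opening: 0.001
grasp_force: 0.0
```

```bash
python3 -c "
from fit import *
go(-70,-60,34)
a=optics.capture('wrist');b=optics.capture('top')
cv2.imwrite('pics/w4.png',np.vstack([cv2.resize(a,(400,300)),cv2.resize(b[165:285,140:450],(775,300))[:,:400]*0+cv2.resize(b[165:285,140:450],(400,300))]))"
```

```text
t 5.65 now B [-72.3 -60.1] [ 0.455 -0.081  0.116] F [ 1.3 -0.2  0.9] rot [ 0.1 -0.3  0. ] shift [-0.0027  0.      0.0823]
```

View pics/w4.png

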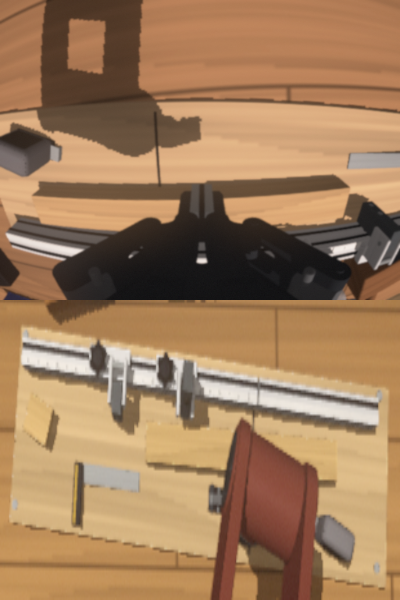

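The fingers are in front of the batten's near face with free base beneath, and the batten is undisturbed. I go down and push towards the fence.

Emit:
drive_tool(
  increments=[
    [[0,0,0,0,0,0.03,0],[0,0,0,0,0,0.065,0],[0,0,0,0,0,0.082,0],[0,0,0,-0.006,0,0.082,0],[0,0,0,-0.013,0,0.082,0],[0,0,0,-0.02,0,0.082,0],[0,0,0,-0.025,0,0.082,0],[0,0,0,-0.03,0,0.082,0],[0,0,0,-0.035,0,0.082,0],[0,0,0,-0.04,0,0.082,0],[0,0,0,-0.044,0,0.082,0],[0,0,0,-0.047,0,0.082,0]],
  ],
)

```text
time: 6.95
position: [0.5023, -0.0845, 0.0361]
tcp_rot: [0.038, 0.999, 0.0, -0.002]
ft_force: [-4.3, 0.7, 3.8]
opening: -0.001
grasp_force: 2.6
```

```bash
python3 -c "
from fit import *
go(-15,-60,34)"
```

```text
t 6.95 now B [-24.7 -60.1] [ 0.502 -0.085  0.036] F [-4.3  0.7  3.8] rot [ 0.  -0.2  0.1] shift [-0.0097  0.0001  0.0021]
```

Emit:
drive_tool(
  increments=[
    [[0,0,0,-0.003,0,0,0],[0,0,0,-0.006,0,0,0],[0,0,0,-0.008,0,0,0],[0,0,0,-0.008,0,0,0]],
  ],
)

```text
time: 7.35
position: [0.5116, -0.0854, 0.0361]
tcp_rot: [0.038, 0.999, 0.0, 0.0]
ft_force: [-2.3, -0.3, 0.4]
opening: -0.001
grasp_force: 1.1
```

```bash
python3 -c "
from fit import *
go(-15,-60,34)"
```

```text
t 7.35 now B [-15.4 -60.3] [ 0.512 -0.085  0.036] F [-2.3 -0.3  0.4] rot [0. 0. 0.] shift [-0.0004  0.0003  0.0021]
```

Emit:
drive_tool(
  increments=[
    [[0,0,0,-0.002,0,0,0],[0,0,0,-0.003,0,0,0],[0,0,0,-0.003,0,0,0]],
  ],
)

```text
time: 7.65
position: [0.5146, -0.0857, 0.0361]
tcp_rot: [0.038, 0.999, -0.0, 0.0]
ft_force: [-2.1, 0.1, 0.4]
opening: 0.001
grasp_force: 0.8
```

```bash
python3 -c "
from fit import *
go(-15,-60,34)"
```

```text
t 7.65 now B [-12.3 -60.3] [ 0.515 -0.086  0.036] F [-2.1  0.1  0.4] rot [0. 0. 0.] shift [0.0027 0.0003 0.0021]
```

Emit:
drive_tool(
  increments=[
    [[0,0,0,-0.002,0,0,0],[0,0,0,-0.003,0,0,0],[0,0,0,-0.003,0,0,0]],
  ],
)

```text
time: 7.95
position: [0.516, -0.0858, 0.0361]
tcp_rot: [0.038, 0.999, 0.0, -0.002]
ft_force: [-6.3, 0.1, 3.8]
opening: -0.002
grasp_force: 3.2
```

Emit:
drive_tool(
  increments=[
    [[0,0,0,-0.002,0,0,0],[0,0,0,-0.003,0,0,0],[0,0,0,-0.003,0,0,0]],
  ],
)

```text
time: 8.25
position: [0.516, -0.0858, 0.036]
tcp_rot: [0.038, 0.999, 0.0, -0.005]
ft_force: [-14.6, 0.5, 12.1]
opening: 0.003
grasp_force: 6.9
```

```bash
python3 -c "
from fit import *
go(-15,-60,34)
a=optics.capture('side');
cv2.imwrite('pics/s5.png',cv2.resize(a[130:320,200:400],(631,600),interpolation=cv2.INTER_CUBIC))"
```

```text
t 8.25 now B [-11.  -60.3] [ 0.516 -0.086  0.036] F [-14.6   0.5  12.1] rot [ 0.  -0.6  0.1] shift [0.004  0.0003 0.002 ]
```

View pics/s5.png

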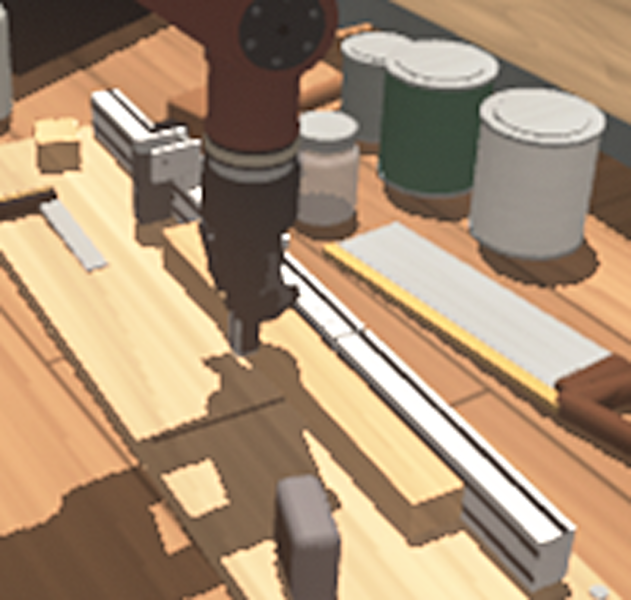

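Force jumped to about 15 N with no further motion, and the picture shows the batten flat along the fence with its tail at about (440,510). I back off and go round to the tail.

Emit:
drive_tool(
  increments=[
    [[0,0,0,0.008,0,0,0],[0,0,0,0.03,0,0,0],[0,0,0,0.03,0,-0.03,0],[0,0,0,0.03,0,-0.075,0],[0,0,0,0.03,-0.02,-0.105,0],[0,0,0,0.02,-0.06,-0.105,0],[0,0,0,0,-0.11,-0.105,0],[0,0,0,-0.015,-0.16,-0.105,0],[0,0,0,-0.03,-0.21,-0.105,0],[0,0,0,-0.032,-0.255,-0.105,0],[0,0,0,-0.032,-0.265,-0.105,0],[0,0,0,-0.032,-0.265,-0.105,0]],
  ],
)

```text
time: 9.5
position: [0.5324, -0.3557, 0.1417]
tcp_rot: [0.04, 0.999, -0.001, 0.001]
ft_force: [-0.2, 1.1, 0.7]
opening: 0.003
grasp_force: 0.0
```

```bash
python3 -c "
from fit import *
go(19,-320,34)
a=optics.capture('side');b=optics.capture('top')
cv2.imwrite('pics/s6.png',np.hstack([cv2.resize(a[130:320,200:400],(400,380),interpolation=cv2.INTER_CUBIC),cv2.resize(b[165:255,140:235],(400,380),interpolation=cv2.INTER_CUBIC)]))"
```

```text
t 9.5 now B [  26.4 -328.1] [ 0.532 -0.356  0.142] F [-0.2  1.1  0.7] rot [-0.1  0.2 -0.2] shift [0.0077 0.0083 0.1077]
```

View pics/s6.png

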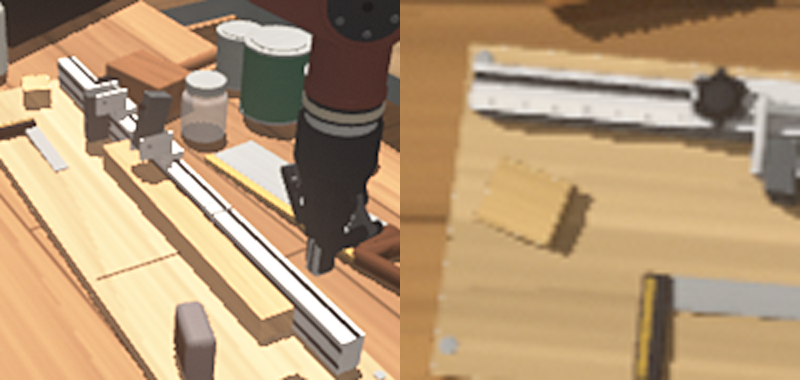

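The side view shows the batten flat on the fence, its end short of the hanging stop, and the near stop standing. Next I go down behind the tail.

Emit:
drive_tool(
  increments=[
    [[0,0,0,0.009,0.003,0,0],[0,0,0,0.009,0.003,0.02,0],[0,0,0,0.009,0.003,0.06,0],[0,0,0,0.009,0.003,0.095,0],[0,0,0,0.009,0.003,0.107,0],[0,0,0,0.009,0.003,0.107,0]],
  ],
)

```text
time: 10.2
position: [0.5212, -0.3462, 0.0319]
tcp_rot: [0.038, 0.999, 0.002, -0.002]
ft_force: [-0.2, 1.0, 0.1]
opening: -0.001
grasp_force: 0.0
```

```bash
python3 -c "
from fit import *
go(17,-300,34)"
```

```text
t 10.2 now B [  14.4 -319.5] [ 0.521 -0.346  0.032] F [-0.2  1.   0.1] rot [ 0.2 -0.3  0.1] shift [-0.0026  0.0195 -0.002 ]
```

Emit:
drive_tool(
  increments=[
    [[0,0,0,-0.003,0.004,-0.002,0],[0,0,0,-0.003,0.008,-0.002,0],[0,0,0,-0.003,0.013,-0.002,0],[0,0,0,-0.003,0.018,-0.002,0],[0,0,0,-0.003,0.023,-0.002,0],[0,0,0,-0.003,0.028,-0.002,0],[0,0,0,-0.003,0.033,-0.002,0],[0,0,0,-0.003,0.038,-0.002,0],[0,0,0,-0.003,0.043,-0.002,0],[0,0,0,-0.003,0.048,-0.002,0],[0,0,0,-0.003,0.053,-0.002,0],[0,0,0,-0.003,0.058,-0.002,0]],
  ],
)

```text
time: 11.4
position: [0.5307, -0.2917, 0.0366]
tcp_rot: [0.038, 0.999, -0.0, 0.0]
ft_force: [-1.4, -4.7, 2.1]
opening: -0.004
grasp_force: 2.4
```

Emit:
drive_tool(
  increments=[
    [[0,0,0,0,0.002,0,0],[0,0,0,0,0.004,0,0],[0,0,0,0,0.006,0,0],[0,0,0,0,0.008,0,0],[0,0,0,0,0.008,0,0]],
  ],
)

```text
time: 11.9
position: [0.5313, -0.2836, 0.0366]
tcp_rot: [0.038, 0.999, -0.0, 0.0]
ft_force: [-2.5, -3.2, 3.4]
opening: 0.002
grasp_force: 2.1
```

```bash
python3 -c "
from fit import *
go(17,-240,34)
a=optics.capture('side');b=optics.capture('top')
cv2.imwrite('pics/s7.png',np.hstack([cv2.resize(a[130:290,210:360],(400,427),interpolation=cv2.INTER_CUBIC),cv2.resize(b[180:240,210:270],(400,427),interpolation=cv2.INTER_CUBIC)]))"
```

```text
t 11.9 now B [  19.7 -256.3] [ 0.531 -0.284  0.037] F [-2.5 -3.2  3.4] rot [-0.   0.   0.1] shift [0.0027 0.0163 0.0026]
```

View pics/s7.png

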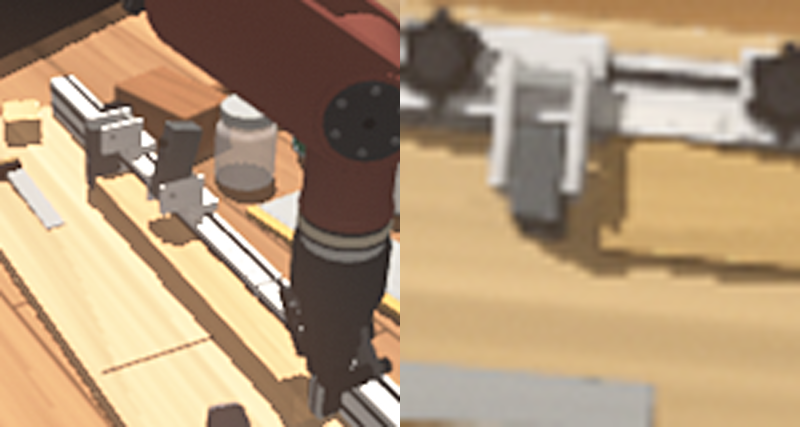

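The batten is sliding at 3–5 N. The top crop shows its end at about x 605 and the stop's side at about 565, so roughly 14 mm remain. I creep forward.

Emit:
drive_tool(
  increments=[
    [[0,0,0,0,0.002,0,0],[0,0,0,0,0.004,0,0],[0,0,0,0,0.006,0,0],[0,0,0,0,0.008,0,0],[0,0,0,0,0.01,0,0],[0,0,0,0,0.01,0,0]],
  ],
)

```text
time: 12.6
position: [0.532, -0.2738, 0.0365]
tcp_rot: [0.038, 0.999, -0.0, 0.0]
ft_force: [-2.1, -5.2, 4.0]
opening: 0.0
grasp_force: 2.4
```

Emit:
drive_tool(
  increments=[
    [[0,0,0,0,0.001,0,0],[0,0,0,0,0.002,0,0],[0,0,0,0,0.003,0,0]],
  ],
)

```text
time: 12.9
position: [0.5323, -0.2712, 0.0366]
tcp_rot: [0.038, 0.999, -0.0, 0.0]
ft_force: [-2.1, -5.8, 3.6]
opening: -0.001
grasp_force: 2.8
```

Emit:
drive_tool(
  increments=[
    [[0,0,0,0,0.001,0,0],[0,0,0,0,0.002,0,0],[0,0,0,0,0.003,0,0]],
  ],
)

```text
time: 13.2
position: [0.5325, -0.2693, 0.0366]
tcp_rot: [0.038, 0.999, -0.002, 0.0]
ft_force: [-3.5, -9.3, 1.0]
opening: 0.001
grasp_force: 4.9
```

Emit:
drive_tool(
  increments=[
    [[0,0,0,0,0.001,0,0],[0,0,0,0,0.001,0,0]],
  ],
)

```text
time: 13.4
position: [0.5325, -0.2693, 0.0367]
tcp_rot: [0.038, 0.999, -0.002, 0.0]
ft_force: [-3.0, -10.9, 1.4]
opening: -0.003
grasp_force: 5.3
```

```bash
python3 -c "
from fit import *
go(19,-300,140)
b=optics.capture('top')
cv2.imwrite('pics/s8.png',np.hstack([cv2.resize(b[180:240,210:270],(400,400),interpolation=cv2.INTER_CUBIC),cv2.resize(b[170:270,200:300],(400,400),interpolation=cv2.INTER_CUBIC)]))"
```

```text
t 13.4 now B [  19.7 -241.9] [ 0.532 -0.269  0.037] F [ -3.  -10.9   1.4] rot [-0.3  0.   0.1] shift [ 0.0007 -0.0586 -0.103 ]
```

View pics/s8.png

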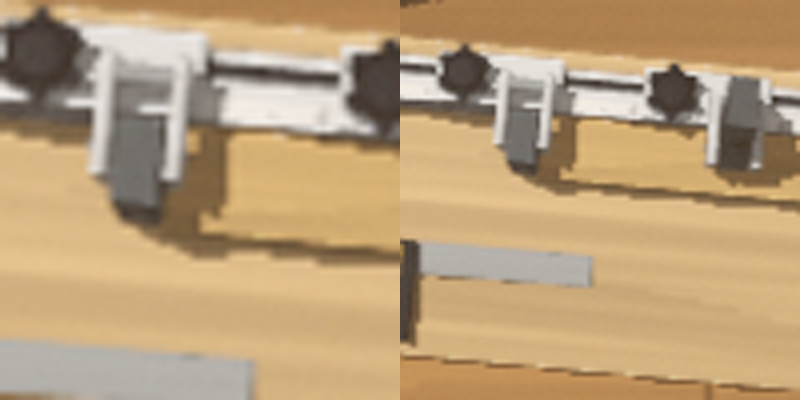

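The end face meets the stop: motion ceased at 11 N. I back off, then feel the batten's front face to confirm it is flat, with -11 mm as the earlier contact.

Emit:
drive_tool(
  increments=[
    [[0,0,0,0,-0.005,0,0],[0,0,0,0,-0.03,0,0],[0,0,0,0,-0.03,-0.02,0],[0,0,0,0,-0.03,-0.06,0],[0,0,0,0,-0.03,-0.1,0],[0,0,0,0.01,0,-0.105,0],[0,0,0,0.04,0.04,-0.105,0],[0,0,0,0.06,0.085,-0.105,0],[0,0,0,0.06,0.11,-0.105,0],[0,0,0,0.06,0.115,-0.105,0],[0,0,0,0.06,0.115,-0.105,0]],
  ],
)

```text
time: 14.55
position: [0.4813, -0.1458, 0.1407]
tcp_rot: [0.037, 0.999, 0.001, -0.0]
ft_force: [-0.4, -0.1, -0.3]
opening: -0.0
grasp_force: 0.0
```

```bash
python3 -c "
from fit import *
go(-30,-125,36)"
```

```text
t 14.55 now B [ -40.9 -122.8] [ 0.481 -0.146  0.141] F [-0.4 -0.1 -0.3] rot [ 0.1 -0.1  0.2] shift [-0.011  -0.0024  0.1047]
```

Emit:
drive_tool(
  increments=[
    [[0,0,0,0,0,0.03,0],[0,0,0,0,0,0.07,0],[0,0,0,0,0,0.1,0],[0,0,0,0,0,0.104,0],[0,0,0,-0.005,0,0.104,0],[0,0,0,-0.012,0,0.104,0],[0,0,0,-0.018,0,0.104,0],[0,0,0,-0.023,0,0.104,0],[0,0,0,-0.026,0,0.104,0],[0,0,0,-0.028,0,0.104,0],[0,0,0,-0.028,0,0.104,0]],
  ],
)

```text
time: 15.65
position: [0.5097, -0.1495, 0.0376]
tcp_rot: [0.038, 0.999, -0.0, 0.0]
ft_force: [-0.1, 0.0, 0.6]
opening: -0.001
grasp_force: 0.0
```

```bash
python3 -c "
from fit import *
go(-11,-125,36)"
```

```text
t 15.65 now B [ -12.2 -124.3] [ 0.51  -0.15   0.038] F [-0.1  0.   0.6] rot [-0.   0.   0.1] shift [-0.0012 -0.0007  0.0016]
```

Emit:
drive_tool(
  increments=[
    [[0,0,0,-0.001,0,0,0],[0,0,0,-0.002,0,0,0],[0,0,0,-0.002,0,0,0]],
  ],
)

```text
time: 15.95
position: [0.511, -0.1496, 0.0371]
tcp_rot: [0.038, 0.999, 0.0, -0.0]
ft_force: [0.4, -1.3, -0.4]
opening: -0.005
grasp_force: 0.2
```

```bash
python3 -c "
from fit import *
go(-11,-125,36)"
```

```text
t 15.95 now B [ -10.9 -124.2] [ 0.511 -0.15   0.037] F [ 0.4 -1.3 -0.4] rot [ 0. -0.  0.] shift [ 0.0001 -0.0008  0.0011]
```

Emit:
drive_tool(
  increments=[
    [[0,0,0,-0.001,0,0,0],[0,0,0,-0.002,0,0,0],[0,0,0,-0.002,0,0,0]],
  ],
)

```text
time: 16.25
position: [0.5111, -0.1495, 0.037]
tcp_rot: [0.038, 0.999, 0.0, -0.003]
ft_force: [-5.5, 0.5, 5.5]
opening: -0.004
grasp_force: 3.2
```

```bash
python3 -c "
from fit import *
go(-11,-125,36)"
```

```text
t 16.25 now B [ -10.9 -124.2] [ 0.511 -0.15   0.037] F [-5.5  0.5  5.5] rot [ 0.  -0.3  0.1] shift [ 0.0001 -0.0008  0.001 ]
```

It is firm at -10.9 mm, the same as before, so the batten is flat. I withdraw.

Emit:
drive_tool(
  increments=[
    [[0,0,0,0.008,0,0,0],[0,0,0,0.03,0,0,0],[0,0,0,0.03,0,-0.03,0],[0,0,0,0.03,0,-0.075,0],[0,0,0,0.03,0,-0.12,0],[0,0,0,0.03,0,-0.15,0],[0,0,0,0.03,0,-0.15,0],[0,0,0,0.03,0,-0.15,0]],
  ],
)

```text
time: 17.05
position: [0.4841, -0.1478, 0.1882]
tcp_rot: [0.038, 0.999, -0.0, 0.002]
ft_force: [-0.6, -0.2, 0.1]
opening: 0.005
grasp_force: 0.0
```

```bash
python3 -c "
from fit import *
go(-40,-125,190)
from station import robot
print(robot.job_done())"
```

```text
t 17.05 now B [ -37.9 -124.6] [ 0.484 -0.148  0.188] F [-0.6 -0.2  0.1] rot [-0.   0.2  0. ] shift [ 0.002  -0.0004 -0.0018]
the job is handed in; nothing more can be done
None
```

The job is handed in at 17 s: the farther stop hangs down and the nearer one was left standing back. By touch, the batten is flat on the fence with its end against the stop; I took no picture after the last press.

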